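# Bolt the medicine box by feel

## Robot

A 6-joint arm with a two-finger parallel gripper is mounted at the origin on the work surface. World frame = base frame: x ahead of the robot, y to its left, z up, the work surface at z = 0. Lengths are in mm, angles in rad, forces in N, time in s.
With the tool pointing down it reaches from about 350 to 975 mm from the base axis. Payload 7.1 kg.
Tool frame: the origin (TCP) lies midway between the tips of the shut fingers; the grasp point (between the pads) lies 19 mm behind it (ctrl.hold_point_z is the distance from the TCP to the grasp point, in mm); z points along the fingers, y is the line along which they close (so a half turn about z gives the same grasp; the last joint's range is limited). The gripper opens to 88 mm and grips with 3 to 60 N. Pads are 20 mm wide; open, the fingers measure 115 mm over their backs; the gripper's body (75 mm by 178 mm) begins 61 mm behind the grasp point.
Start: joints at [-1.351, 0.423, 1.63, -0, 1.089, -0.019], TCP at [147.855, -607.243, 222.675] pointing down, gripper open.
Joint ranges: [-3, 3], [-0.9, 2.11], [0.09, 2.58], [-1.31, 4.45], [0.11, 2.69], [-2.54, 2.54]. Speed limits (rad/s): [2.39, 2.39, 3.01, 3.14, 3.14, 3.14].

## Interface

Orientations are given as a rotation vector (axis times angle).
In Python, from workcell import ctrl gives the robot as it stands.
- The arm moves only by the shell command python3 -m inch 'ROWS' [OPENING]. ROWS is JSON, a list of rows, each an object with "xyz": the shift along the tool's x, y, z in mm, a list of three; "rot": the turn, a rotation vector about the tool's x, y, z in rad, a list of three. In form: [{"xyz": [dx, dy, dz], "rot": [ax, ay, az]}, ...]. A call has 1 to 12 rows; each row is the pose to reach, as a shift and turn from the pose commanded when the call began, along the tool's axes at that moment; what a row does not reach only later rows make up. A row lasts 1/12 s, in which the tool goes at most 41.7 mm and 7.16 degrees, less where a joint would pass 70% of its speed; a pose out of reach is approached as far as the arm can. A call with a gripper value outside its range is refused whole. OPENING is the closure in counts, from 0 (fully open) to 255 (shut), set as the call begins (- or left out, the last holds). The fingers move at their own pace and stop on an object; the grip force is fixed at half the most. Time passes only in rows, so rows that repeat a pose let the fingers close. It gives the time, the measured TCP pose, the force, the opening and the grip force at its end, in the units of the state.
- ctrl.get_obs(): the state, without advancing time (a new reading comes with each control period).
- ctrl.get_image(name): name is "side" or "top" or "wrist"; returns the picture (480x640x3 uint8, red, green, blue); there is no depth.
- ctrl.camera_model(name): a dict with "fx", "fy", "cx", "cy" (pixels), "position" and "attitude" of the camera in the world. Camera axes: x right, y up, looking along -z (the intrinsics and any distortion apply to the point x, -y, -z); pixel columns grow to the right and rows downward; lengths in mm; the calibration is good to about 2 mm. A picture is of the moment at which its call begins: read the wrist's pose just before it. camera_model takes no time and is no camera call; for the wrist camera it gives the pose at the moment of the call.
- ctrl.close_job(): hands the job in; it is judged then, once.
The state is a dict: "t": time; "qpos": joint angles; "qvel": joint speeds; "joint_torque": joint torques, N m; "ee_pos": TCP position; "orientation": TCP orientation; "ft_force": force on the tool from outside, world axes, zero at the start; "moment": the same for the moment, N m; "width": finger opening in mm; "grasp_force": force on a finger pad.
Only numpy, scipy, OpenCV 4.12 (cv2) and the standard library are available. Lean on these libraries where they do the work, as an engineer would, in place of code of your own. Each camera call takes 0.05 s, during which the arm holds its last target. There are 200 camera calls.

## Task

Lock the steel medicine box on the counter: under its carrying handle, lift the bolt's handle out of its rest notch, slide the bolt towards the steel staple, feel for the lock notch hidden inside the housing, and let the handle drop all the way down into it. Do not lean hard on the box, leave the things standing around it where they are, and let go at the end.

Things in the scene. Friction and masses are not known exactly. Their poses are not given: they have to be found in the camera images.
- box: Fixed white box with grey lid, 160 (x) x 390 (y) x 80 mm high. Origin: centre of its underside; z up. It stands turned by 52 to 83 degrees (yaw), so its y runs roughly towards the robot and its -x side looks to the robot's right. The bolt's axis runs along the box's y at x = +8, z = 128 mm, in a housing on the lid; on the -x side the lid lies bare, 48 mm below the axis.
- carry_handle (a point): Middle of the flat black carrying handle right over the bolt: 60 mm in box x, 370 mm in box y, 18 mm thick, underside at z = 237 mm, on thin legs 180 mm to either side. A tool pointing straight down at the bolt's handle strikes it: lean the tool 25 to 40 degrees from vertical, its body out to the box's -x side, fingers pointing down and towards +x of the box.
- rest_notch (a point): Point on the bolt's axis (box x = +8, y = -30, z = 128 mm) where the handle stands at the start, in the rest notch (2 mm play either way along y). Axes as the box's. The housing's front is 15 mm from the axis towards -x of the box; its slot leaves the handle free from y = -50 to +62 mm of the box.
- lock_range (a point): Middle of where the lock notch can be, on the bolt's axis, 55 mm from rest_notch along box +y (towards the staple). The notch is unseen in the housing and set anew each time, up to 13 mm to either side of here: the handle must travel 42 to 68 mm from rest. It is 14 mm wide for a 10 mm lug. In it the handle falls by its own weight and the bolt is then stopped both ways.
- bolt_grip (a point): Middle of the round steel grip (16 mm thick, 28 mm long) of the bolt's handle, 53 mm from the bolt's axis; the grip covers 39 to 67 mm on a 10 mm rod. Axes: the bolt's, same as the box's while the handle hangs in a notch. There it points to -x of the box, 10 degrees below level. Lifting turns the bolt about its own axis, handle end up.
- bolt: The loose bolt, a 12 mm steel bar 237 mm long along y with its handle, 0.22 to 0.39 kg; origin on its axis at the handle. Lifted 40 degrees from hanging it clears the notch walls (about 65 at most). Between notches a released handle rests at about 37 degrees; over the lock notch it falls unless held up, or stuck by friction to a pushing finger. Sliding it takes about 1 to 4 N.
- stain_bottle_mid (a point): bystander: amber bottle 44 mm in diameter, 85 mm high; point half-way up
- slide_box_mid (a point): bystander: grey slide mailer 32 x 85 x 30 mm high; point half-way up
- beaker_mid (a point): bystander: white beaker 64 mm in diameter, 70 mm high; point half-way up
Not all that is in view belongs to the job. Of the things shaped like the bolt, the steel one is meant.

How it is judged:
By the outcome, as a careful person would: the job done as asked, in the order asked, and still so for the second after the job is handed in, with the robot touching nothing.
It also fails if it takes over 72 s, if anything falls off the work surface, if the arm or the gripper's body presses on something with over 40 N, if the wrist force passes 120 N, or if a joint passes its speed limit or range.

## Working session

There is one attempt and no reset: what is moved stays moved. The work goes in short steps, Python scripts to look and compute and a shell command to move; the robot and the scene stay as the last step left them, time stands still between calls to the robot, and variables do not carry over. Pictures are saved under pics/ and viewed, at most 10 in all, crops included, and the job is handed in when it is done.

```bash
mkdir -p pics
python3 - <<'E'
from workcell import ctrl
import cv2,numpy as np
for n in("side","top"):
    cv2.imwrite(f"pics/{n}0.png",ctrl.get_image(n)[:,:,::-1]); m=ctrl.camera_model(n); print(n,m)
print(ctrl.get_obs()); print(ctrl.camera_model("wrist"))
E
```

```text
side {'fx': 521.7628321751289, 'fy': 521.7628321751289, 'cx': 308.8993767813866, 'cy': 241.18292808005725, 'position': array([283.14056082, 777.89952195, 903.91402731]), 'attitude': array([ 0.13148572, -1.14088527, -2.65479904])}
top {'fx': 599.7220336972499, 'fy': 599.7220336972499, 'cx': 315.94349931470134, 'cy': 236.40501350168802, 'position': array([ 261.00565737,    5.47470661, 1669.25818132]), 'attitude': array([ 0.11966232, -0.10937092, -1.56644565])}
{'t': 0.1, 'qpos': array([-1.35100801e+00,  4.23769990e-01,  1.63059538e+00, -1.07785221e-05,
        1.08858473e+00, -1.89953158e-02]), 'qvel': array([ 0.00140181, -0.00092917, -0.00204399,  0.00093255, -0.00053884,
        0.00094976]), 'joint_torque': array([-4.32059278e-04, -5.45616210e+01, -2.74323589e+01,  6.45234645e-02,
        1.88484555e-02, -3.70987584e-05]), 'ee_pos': array([ 147.74339289, -606.78074525,  221.98309727]), 'orientation': array([-3.11788748e+00, -3.74037038e-01,  2.28533758e-04]), 'ft_force': array([ 0.54056162,  0.1505311 , -0.04397603]), 'moment': array([-0.02813965,  0.02569218, -0.0189633 ]), 'grasp_force': 0.0, 'width': 87.73361671161979}
{'fx': 384.96067059102603, 'fy': 384.96067059102603, 'cx': 319.25303759966874, 'cy': 241.6685842212428, 'position': array([ 223.67786373, -589.03722653,  383.96143649]), 'attitude': array([-0.24377794,  0.1944849 , -1.32223844])}
```

View pics/side0.png

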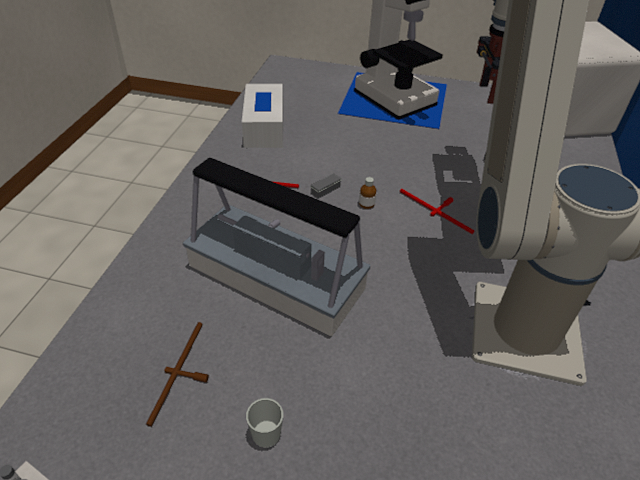

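View pics/top0.png

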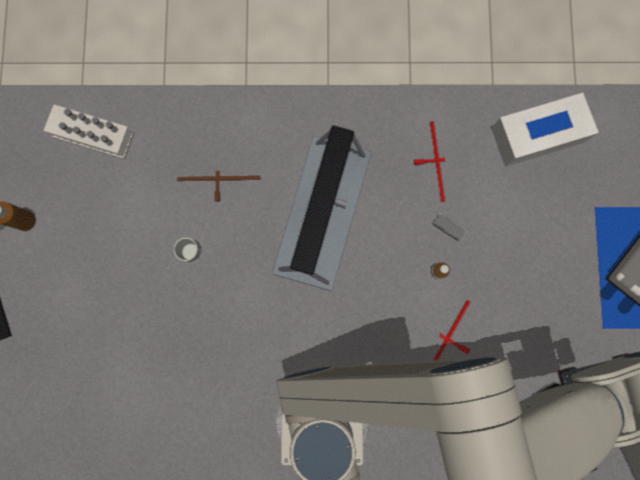

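Top view: the box with the black handle is at (320,210), with the steel bolt handle poking out at (340,203). The red crosses at (437,160) and (453,335) and the brown one at (218,180) are decoys. The bystanders are the mailer (448,227), the bottle (441,270) and the beaker (187,250). Next I'll enlarge both views to confirm the steel bolt and measure the box.

```bash
cat > h.py <<'E'
import numpy as np, cv2
from scipy.spatial.transform import Rotation as R
from workcell import ctrl
def ray(m,u,v):
    d=np.array([(u-m['cx'])/m['fx'],-(v-m['cy'])/m['fy'],-1.]); return R.from_rotvec(m['attitude']).apply(d)
def onz(m,u,v,z):
    d=ray(m,u,v); p=m['position']; return p+d*(z-p[2])/d[2]
def proj(m,P):
    c=R.from_rotvec(m['attitude']).inv().apply(np.atleast_2d(P)-m['position'])
    return np.c_[m['cx']+m['fx']*c[:,0]/-c[:,2], m['cy']-m['fy']*c[:,1]/-c[:,2]]
E
python3 - <<'E'
import cv2,numpy as np
a=cv2.imread('pics/top0.png')[120:300,260:380]; b=cv2.imread('pics/side0.png')[150:340,175:375]
a=cv2.resize(a,None,fx=3.3333,fy=3.3333,interpolation=cv2.INTER_CUBIC);b=cv2.resize(b,None,fx=2,fy=2,interpolation=cv2.INTER_CUBIC)
c=np.zeros((600,800,3),np.uint8);c[:600,:400]=a;c[:380,400:]=b;cv2.imwrite('pics/c0.png',c)
E
```

```text
(no output)
```

View pics/c0.png

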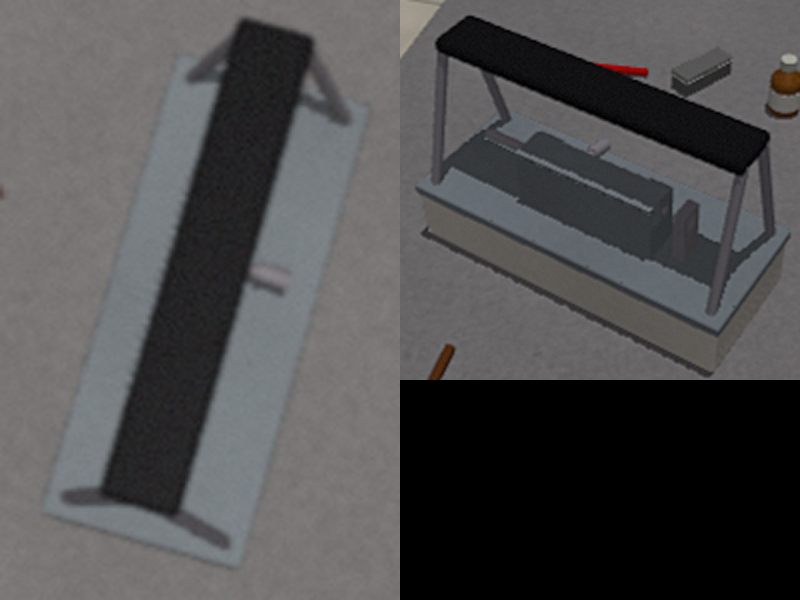

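The only steel-grey bolt is on the box: its grip is at crop (270,277), which is top (341,203), and its rod lies under the handle. The red and brown crosses are decoys. Lid corners in the crop are (178,55), (368,105), (240,568) and (43,513); I'll fit the pose from these.

Run:
```python
from h import *
from scipy.optimize import least_squares
mt,ms=ctrl.camera_model('top'),ctrl.camera_model('side')
T=np.array([[313.4,136.5],[370.4,151.5],[332,290.4],[272.9,273.9]]);TB=np.array([[80,-195,80],[-80,-195,80],[-80,195,80],[80,195,80.]])
S=np.array([[369,266.5],[336,314],[183.5,244]]);SB=np.array([[-80,195,80],[80,195,80],[80,-195,80.]])
W=lambda p,B:R.from_euler('z',p[2]).apply(B)+[p[0],p[1],0]
f=lambda p:np.r_[(proj(mt,W(p,TB))-T).ravel(),(proj(ms,W(p,SB))-S).ravel()]
r=least_squares(f,[500,0,1.3]);p=r.x;print(p,np.degrees(p[2]),r.fun.round(1))
np.save('p.npy',p)
c=np.cos(np.radians(10));s=np.sin(np.radians(10))
G=np.array([[8-53*c,-30,128-53*s],[8-67*c,-30,128-67*s],[8,-30,128]])
print(W(p,G),proj(mt,W(p,G)),proj(ms,W(p,G)))
for n,u,v,z in(('bottle',441,270,40),('mailer',448,227,15),('beaker',187,250,35)):print(n,onz(mt,u,v,z),R.from_euler('z',-p[2]).apply(onz(mt,u,v,z)-[p[0],p[1],0]))
```

```text
[ 5.59677026e+02 -4.70650986e-02  1.30007403e+00] 74.4887552550843 [-0.5  1.  -1.1  1.1 -0.6 -0.1  0.4  0.2  0.4 -1.8 -1.6 -0.   0.1 -0.7]
[[ 5.76765458e+02 -5.06550368e+01  1.18796647e+02]
 [ 5.73078352e+02 -6.39401838e+01  1.16365572e+02]
 [ 5.90723785e+02 -3.61265931e-01  1.28000000e+02]] [[341.25728453 203.36722881]
 [346.27071849 204.92617161]
 [322.17497991 197.43352715]] [[274.04766192 224.85839011]
 [277.42991373 222.21028709]
 [260.68600519 235.31977664]]
bottle [ 408.2705835  -323.91817653   40.        ] [-352.56531853   59.27987597   40.        ]
mailer [ 530.84609851 -351.90658883   15.        ] [-346.75427408  -66.31606291   15.        ]
beaker [463.00382981 370.82812639  35.        ] [331.51410026 192.33438531  35.        ]
```

```bash
cat >> h.py <<'E'
def goal(x,y,z,lean):
    """box-frame TCP, lean deg -> world pos, R (tool y = -box y, tool x to box +x/up)"""
    p=np.load('p.npy'); B=R.from_euler('z',p[2]); l=np.radians(lean)
    zt=[np.sin(l),0,-np.cos(l)]; xt=[np.cos(l),0,np.sin(l)]
    return B.apply([x,y,z])+[p[0],p[1],0], B*R.from_matrix(np.c_[xt,np.cross(zt,xt),zt])
def onhandle(ang,y,lean,r=54,back=19):
    """TCP in box frame with the handle point (r from axis, ang deg from hanging) `back` mm behind the TCP"""
    a=np.radians(ang-10); l=np.radians(lean)
    return [8-r*np.cos(a)+back*np.sin(l), y, 128+r*np.sin(a)-back*np.cos(l)]
def rel(P,Rt,o=None):
    o=o or ctrl.get_obs(); R0=R.from_rotvec(o['orientation'])
    return R0.inv().apply(P-o['ee_pos']).round(1), (R0.inv()*Rt).as_rotvec().round(3)
def boxpose(o=None):
    o=o or ctrl.get_obs(); p=np.load('p.npy'); B=R.from_euler('z',-p[2])
    return B.apply(o['ee_pos']-[p[0],p[1],0]).round(1), B.apply(o['ft_force']).round(1), round(o['t'],2), round(o['width'],1)
E
python3 - <<'E'
from h import *
l=np.radians(38); t=np.array(onhandle(0,-30,38)); pre=t-110*np.array([np.sin(l),0,-np.cos(l)])
for n,q in(('grasp',t),('pre',pre)):
    P,Q=goal(*q,38);print(n,q,P,*rel(P,Q))
E
```

```text
grasp [-33.48205063 -30.         103.65079409] [579.63034441 -40.33245678 103.65079409] [ 553.6 -448.1  118.9] [ 0.35   0.598 -1.021]
pre [-101.20481292  -30.          190.33197698] [ 561.51941601 -105.58861974  190.33197698] [ 520.6 -389.1   32.2] [ 0.35   0.598 -1.021]
```

```bash
python3 -m inch '[{"xyz":[520,-389,20],"rot":[0.35,0.598,-1.021]},{"xyz":[520,-389,20],"rot":[0.35,0.598,-1.021]},{"xyz":[520,-389,20],"rot":[0.35,0.598,-1.021]},{"xyz":[520,-389,20],"rot":[0.35,0.598,-1.021]},{"xyz":[520,-389,20],"rot":[0.35,0.598,-1.021]},{"xyz":[520,-389,20],"rot":[0.35,0.598,-1.021]},{"xyz":[520,-389,20],"rot":[0.35,0.598,-1.021]},{"xyz":[520,-389,20],"rot":[0.35,0.598,-1.021]},{"xyz":[520,-389,20],"rot":[0.35,0.598,-1.021]},{"xyz":[520,-389,20],"rot":[0.35,0.598,-1.021]},{"xyz":[520,-389,20],"rot":[0.35,0.598,-1.021]},{"xyz":[520,-389,20],"rot":[0.35,0.598,-1.021]}]' 0
cat > s.py <<'E'
import sys
from h import *
# usage: s.py ang y lean [r back off]: rows needed to get there
a=[float(v) for v in sys.argv[1:]]
o=ctrl.get_obs(); print(boxpose(o), o['qpos'].round(2), o['grasp_force'])
if a:
    ang,y,lean=a[:3]; r=a[3] if len(a)>3 else 54; b=a[4] if len(a)>4 else 19
    P,Q=goal(*onhandle(ang,y,lean,r,b),lean); print(*rel(P,Q,o))
E
python3 s.py 0 -30 38 54 -91
```

```text
t: 1.1
ee_pos: [466.8, -220.4, 206.3]
orientation: [-2.108, -1.602, -0.725]
ft_force: [0.8, -0.5, -0.4]
width: 87.8
grasp_force: 0.0
(array([-237.2,   30.5,  206.3]), array([-0.2, -0.9, -0.4]), 1.1, 87.8) [-0.79  0.46  1.79  0.59  1.31 -0.8 ] 0.0
[97.4 60.5 96.2] [-0.     0.    -0.001]
```

```bash
python3 -m inch '[{"xyz":[97,60,96],"rot":[0,0,0]},{"xyz":[97,60,96],"rot":[0,0,0]},{"xyz":[97,60,96],"rot":[0,0,0]},{"xyz":[97,60,96],"rot":[0,0,0]},{"xyz":[97,60,96],"rot":[0,0,0]},{"xyz":[97,60,96],"rot":[0,0,0]}]'
python3 s.py 0 -30 38
python3 - <<'E'
from h import *
cv2.imwrite('pics/w1.png',ctrl.get_image('wrist')[:,:,::-1])
m=ctrl.camera_model('wrist'); p=np.load('p.npy'); B=R.from_euler('z',p[2])
a=np.radians(10)
print(proj(m,B.apply([[8-r*np.cos(a),-30,128-r*np.sin(a)] for r in(15,39,67)])+[p[0],p[1],0]))
E
```

```text
t: 1.6
ee_pos: [559.8, -105.9, 190.7]
orientation: [-2.106, -1.606, -0.723]
ft_force: [0.1, -0.2, -0.0]
width: 88.3
grasp_force: 0.0
(array([-102. ,  -28.4,  190.7]), array([-0.1, -0.1, -0. ]), 1.6, 88.3) [-0.54  0.49  1.78  0.7   1.17 -0.65] 0.0
[  0.6   1.8 110.8] [-0.002  0.001  0.002]
[[321.84445331 188.99480693]
 [321.86209067 221.7193023 ]
 [321.88346585 261.37897775]]
```

View pics/w1.png

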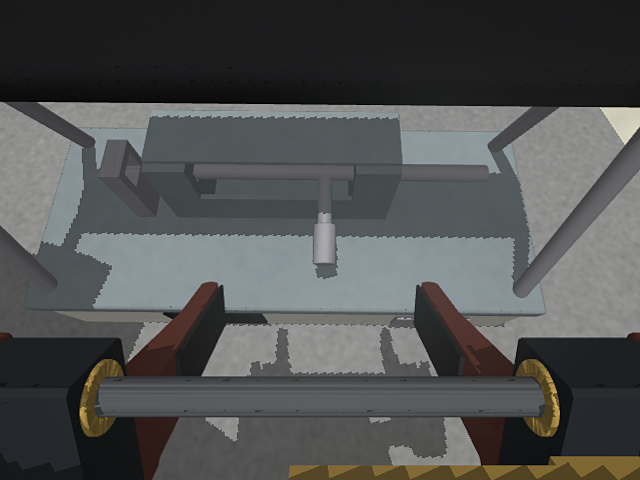

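Wrist view: the steel bolt is in the housing with its grip at (324,240), within 2 px of the prediction. The staple is on the left at (125,170), and the open fingers straddle the grip. I'll go in and close.

```bash
python3 -m inch '[{"xyz":[0.5,2,30],"rot":[0,0,0]},{"xyz":[0.5,2,60],"rot":[0,0,0]},{"xyz":[0.5,2,85],"rot":[0,0,0]},{"xyz":[0.5,2,100],"rot":[0,0,0]},{"xyz":[0.5,2,110],"rot":[0,0,0]},{"xyz":[0.5,2,110],"rot":[0,0,0]}]'
python3 -m inch '[{"xyz":[0,0,0],"rot":[0,0,0]},{"xyz":[0,0,0],"rot":[0,0,0]},{"xyz":[0,0,0],"rot":[0,0,0]},{"xyz":[0,0,0],"rot":[0,0,0]},{"xyz":[0,0,0],"rot":[0,0,0]},{"xyz":[0,0,0],"rot":[0,0,0]},{"xyz":[0,0,0],"rot":[0,0,0]},{"xyz":[0,0,0],"rot":[0,0,0]}]' 255
for a in 0 12 24 36 46;do python3 s.py $a -30 38;done
```

```text
t: 2.15
ee_pos: [579.3, -42.1, 103.5]
orientation: [-2.108, -1.601, -0.723]
ft_force: [-0.3, 0.1, 0.1]
width: 87.8
grasp_force: 0.0
t: 2.82
ee_pos: [580.2, -42.3, 104.9]
orientation: [-2.109, -1.604, -0.725]
ft_force: [-0.4, 0.1, 0.3]
width: 37.9
grasp_force: 0.0
(array([-35.2, -31. , 104.9]), array([-0. ,  0.4,  0.3]), 2.82, 37.9) [-0.42  0.62  1.83  0.81  0.99 -0.72] 0.0
[ 0.6 -1.   2. ] [0.001 0.001 0.001]
(array([-35.2, -31. , 104.9]), array([-0. ,  0.4,  0.3]), 2.82, 37.9) [-0.42  0.62  1.83  0.81  0.99 -0.72] 0.0
[ 6.9 -1.  -7.3] [0.001 0.001 0.001]
(array([-35.2, -31. , 104.9]), array([-0. ,  0.4,  0.3]), 2.82, 37.9) [-0.42  0.62  1.83  0.81  0.99 -0.72] 0.0
[ 15.   -1.  -15.2] [0.001 0.001 0.001]
(array([-35.2, -31. , 104.9]), array([-0. ,  0.4,  0.3]), 2.82, 37.9) [-0.42  0.62  1.83  0.81  0.99 -0.72] 0.0
[ 24.6  -1.  -21.2] [0.001 0.001 0.001]
(array([-35.2, -31. , 104.9]), array([-0. ,  0.4,  0.3]), 2.82, 37.9) [-0.42  0.62  1.83  0.81  0.99 -0.72] 0.0
[ 33.4  -1.  -24.6] [0.001 0.001 0.001]
```

Fingers are still closing, so I'll let them finish.

```bash
python3 -m inch '[{"xyz":[0,0,1],"rot":[0,0,0]},{"xyz":[0,0,1],"rot":[0,0,0]},{"xyz":[0,0,1],"rot":[0,0,0]},{"xyz":[0,0,1],"rot":[0,0,0]},{"xyz":[0,0,1],"rot":[0,0,0]},{"xyz":[0,0,1],"rot":[0,0,0]}]'
for a in 0 12 24 36 46;do python3 s.py $a -31 38|tail -1;done
```

```text
t: 3.32
ee_pos: [580.4, -41.6, 103.9]
orientation: [-2.109, -1.603, -0.725]
ft_force: [0.7, -0.1, 0.1]
width: 15.0
grasp_force: 30.0
[ 0.6 -0.1  0.9] [0.001 0.001 0.   ]
[ 6.9 -0.  -8.5] [0.001 0.001 0.   ]
[ 15.1  -0.  -16.4] [0.001 0.001 0.   ]
[ 24.6  -0.  -22.4] [0.001 0.001 0.   ]
[ 33.4  -0.  -25.7] [0.001 0.001 0.   ]
```

```bash
python3 -m inch '[{"xyz":[2,0,-4],"rot":[0,0,0]},{"xyz":[6.5,0,-9],"rot":[0,0,0]},{"xyz":[10,0,-13],"rot":[0,0,0]},{"xyz":[14.5,0,-17],"rot":[0,0,0]},{"xyz":[19,0,-20.5],"rot":[0,0,0]},{"xyz":[24,0,-23],"rot":[0,0,0]}]'
python3 s.py 46 -31 38
python3 -m inch '[{"xyz":[4,0,-1.5],"rot":[0,0,0]},{"xyz":[8,0,-3],"rot":[0,0,0]},{"xyz":[10.5,0,-3.5],"rot":[0,0,0]},{"xyz":[10.5,0,-3.5],"rot":[0,0,0]}]'
python3 s.py 46 -31 38
```

```text
t: 3.82
ee_pos: [581.2, -36.8, 137.2]
orientation: [-2.108, -1.604, -0.724]
ft_force: [-0.0, 2.3, -7.0]
width: 15.5
grasp_force: 30.0
(array([-29.7, -30.5, 137.2]), array([ 2.2,  0.7, -7. ]), 3.82, 15.5) [-0.41  0.56  1.83  0.79  1.03 -0.66] 29.98871684074402
[ 9.1  0.5 -2.5] [-0.     0.002  0.001]
t: 4.15
ee_pos: [583.5, -31.1, 146.7]
orientation: [-2.109, -1.604, -0.726]
ft_force: [-0.6, -0.2, -4.5]
width: 14.9
grasp_force: 30.0
(array([-23.5, -31.2, 146.7]), array([-0.4,  0.5, -4.5]), 4.15, 14.9) [-0.4   0.55  1.83  0.79  1.03 -0.64] 29.985733330249786
[-1.5 -0.2  1.2] [0.001 0.002 0.001]
```

```bash
python3 -m inch '[{"xyz":[0,-4,0],"rot":[0,0,0]},{"xyz":[0,-8,0],"rot":[0,0,0]},{"xyz":[0,-12,0],"rot":[0,0,0]}]'
python3 s.py 46 -31 38
python3 -m inch '[{"xyz":[0,-4,0],"rot":[0,0,0]},{"xyz":[0,-8,0],"rot":[0,0,0]},{"xyz":[0,-12,0],"rot":[0,0,0]},{"xyz":[0,-16,0],"rot":[0,0,0]},{"xyz":[0,-20,0],"rot":[0,0,0]},{"xyz":[0,-24,0],"rot":[0,0,0]},{"xyz":[0,-26,0],"rot":[0,0,0]},{"xyz":[0,-26,0],"rot":[0,0,0]}]'
for a in 46 38 35;do python3 s.py $a 7 38; done
```

```text
t: 4.4
ee_pos: [571.4, -27.9, 146.2]
orientation: [-2.109, -1.603, -0.726]
ft_force: [0.3, -0.7, -3.7]
width: 15.2
grasp_force: 30.0
(array([-23.7, -18.8, 146.2]), array([-0.6, -0.5, -3.7]), 4.4, 15.2) [-0.41  0.53  1.86  0.79  1.02 -0.66] 29.990732967853546
[-1.1 12.2  0.9] [0.001 0.001 0.   ]
t: 5.07
ee_pos: [545.9, -20.7, 146.0]
orientation: [-2.108, -1.603, -0.724]
ft_force: [-1.3, 0.3, -3.5]
width: 15.4
grasp_force: 30.0
(array([-23.5,   7.8, 146. ]), array([-0. ,  1.4, -3.5]), 5.07, 15.4) [-0.41  0.51  1.91  0.8   1.01 -0.69] 29.991174638271332
[-1.1  0.8  0.7] [-0.     0.001  0.   ]
(array([-23.5,   7.8, 146. ]), array([-0. ,  1.4, -3.5]), 5.07, 15.4) [-0.41  0.51  1.91  0.8   1.01 -0.69] 29.991174638271332
[-8.2  0.8  3.3] [-0.     0.001  0.   ]
(array([-23.5,   7.8, 146. ]), array([-0. ,  1.4, -3.5]), 5.07, 15.4) [-0.41  0.51  1.91  0.8   1.01 -0.69] 29.991174638271332
[-10.7   0.8   4.5] [-0.     0.001  0.   ]
```

```bash
python3 -m inch '[{"xyz":[-4,0,1.5],"rot":[0,0,0]},{"xyz":[-8,0,3.5],"rot":[0,0,0]},{"xyz":[-8,0,3.5],"rot":[0,0,0]}]'
python3 s.py 37 8 38
python3 -m inch '[{"xyz":[0,0,0],"rot":[0,0,0]},{"xyz":[0,0,0],"rot":[0,0,0]},{"xyz":[0,0,0],"rot":[0,0,0]}]' 174
python3 s.py 37 8 28 55 40
python3 - <<'E'
from h import *
cv2.imwrite('pics/w2.png',ctrl.get_image('wrist')[:,:,::-1])
E
```

```text
t: 5.32
ee_pos: [545.5, -24.5, 139.1]
orientation: [-2.106, -1.602, -0.727]
ft_force: [-3.9, 1.3, 8.1]
width: 15.9
grasp_force: 30.0
(array([-27.4,   7.1, 139.1]), array([0.2, 4.1, 8.1]), 5.32, 15.9) [-0.42  0.52  1.91  0.81  1.   -0.7 ] 30.00512570142746
[-1.8 -0.9  0.6] [-0.    -0.001  0.   ]
t: 5.57
ee_pos: [545.8, -25.1, 138.3]
orientation: [-2.109, -1.604, -0.726]
ft_force: [-0.9, 0.2, -0.1]
width: 27.5
grasp_force: 0.0
(array([-27.9,   6.7, 138.3]), array([-0. ,  1. , -0.1]), 5.57, 27.5) [-0.42  0.52  1.91  0.81  1.   -0.7 ] 0.0
[-8.2 -1.4 19.8] [ 0.001 -0.173  0.   ]
```

View pics/w2.png

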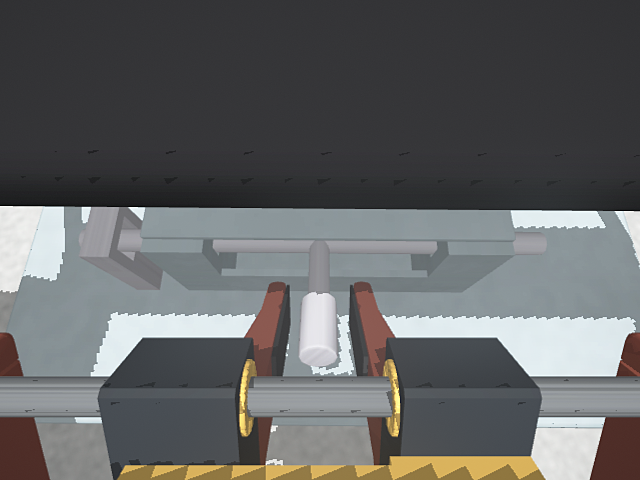

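The released handle rests raised at (318,325), between the fingers, and the bolt's end is in the staple. I'll tilt to 28° and lower the cage around the handle.

```bash
python3 -m inch '[{"xyz":[-3,0,7],"rot":[0,-0.06,0]},{"xyz":[-6,0,14],"rot":[0,-0.12,0]},{"xyz":[-8,0,20],"rot":[0,-0.173,0]},{"xyz":[-8,0,20],"rot":[0,-0.173,0]}]'
python3 s.py 37 7 28 55 40
for y in 4 6 5;do :;done
python3 -m inch '[{"xyz":[0,-3,0],"rot":[0,0,0]},{"xyz":[0,-6,0],"rot":[0,0,0]},{"xyz":[0,-8,0],"rot":[0,0,0]}]'
python3 s.py
python3 -m inch '[{"xyz":[0,2,0],"rot":[0,0,0]},{"xyz":[0,2,0],"rot":[0,0,0]}]'
python3 s.py
python3 - <<'E'
from h import *
cv2.imwrite('pics/w3.png',ctrl.get_image('wrist')[:,:,::-1])
E
```

```text
t: 5.95
ee_pos: [547.3, -18.0, 117.6]
orientation: [-2.223, -1.694, -0.553]
ft_force: [0.0, 0.8, 1.0]
width: 27.6
grasp_force: 0.0
(array([-20.7,   7.1, 117.6]), array([0.7, 0.2, 1. ]), 5.95, 27.6) [-0.32  0.5   1.92  0.66  0.87 -0.53] 0.0
[-1.4  0.1 -0.8] [0.    0.002 0.002]
t: 6.2
ee_pos: [539.8, -17.4, 117.8]
orientation: [-2.225, -1.69, -0.558]
ft_force: [4.9, 2.2, -0.4]
width: 27.9
grasp_force: 2.2
(array([-22. ,  14.6, 117.8]), array([ 3.4, -4.1, -0.4]), 6.2, 27.9) [-0.33  0.49  1.94  0.67  0.86 -0.54] 2.1559010446071625
t: 6.37
ee_pos: [541.2, -18.1, 117.7]
orientation: [-2.224, -1.69, -0.555]
ft_force: [0.7, 0.2, 0.6]
width: 27.9
grasp_force: 0.0
(array([-22.3,  13. , 117.7]), array([ 0.3, -0.6,  0.6]), 6.37, 27.9) [-0.33  0.49  1.93  0.67  0.86 -0.54] 0.0
```

View pics/w3.png

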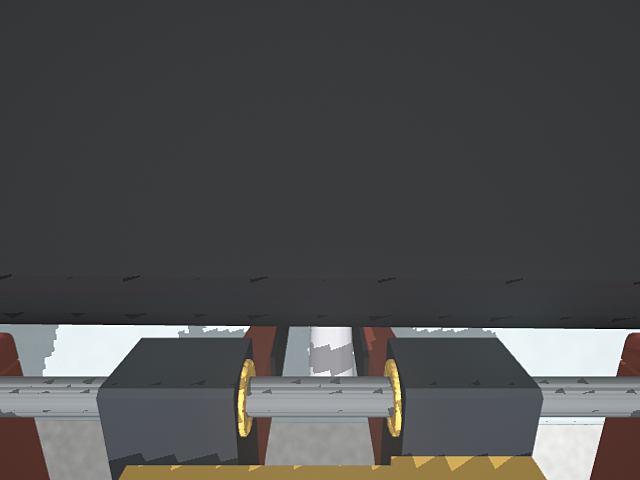

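The handle is still up, with its grip tip at (332,345) between the fingers. Pushing took about 4 N. I'll step in 2.5 mm pushes with a back-off each time, and a guard that stops on an odd force or a changed view.

```bash
cat > g.py <<'E'
import sys
from h import *
# guard: "push" -> report push force; "free" -> compare the patch between the fingers with the reference
o=ctrl.get_obs(); b=boxpose(o)
if sys.argv[1]=='push':
    print('push y',b[0][1],'F',b[1],'t',b[2]); sys.exit(not 1.2<-b[1][1]<9)
ref=cv2.imread('pics/w3.png')[328:374,288:360].astype(int)
im=ctrl.get_image('wrist')[:,:,::-1][328:374,288:360].astype(int)
d=abs(im-ref).mean(); print('free',b[1],'diff',round(d,1)); sys.exit(d>25)
E
P(){ python3 g.py push; }; F(){ python3 g.py free; }
python3 -m inch '[{"xyz":[0,-2,0],"rot":[0,0,0]},{"xyz":[0,-4.5,0],"rot":[0,0,0]},{"xyz":[0,-4.5,0],"rot":[0,0,0]}]' >/dev/null; P &&
python3 -m inch '[{"xyz":[0,2,0],"rot":[0,0,0]},{"xyz":[0,2,0],"rot":[0,0,0]},{"xyz":[0,2,0],"rot":[0,0,0]}]'>/dev/null && F &&
python3 -m inch '[{"xyz":[0,-2,0],"rot":[0,0,0]},{"xyz":[0,-4.5,0],"rot":[0,0,0]},{"xyz":[0,-4.5,0],"rot":[0,0,0]}]' >/dev/null && P &&
python3 -m inch '[{"xyz":[0,2,0],"rot":[0,0,0]},{"xyz":[0,2,0],"rot":[0,0,0]},{"xyz":[0,2,0],"rot":[0,0,0]}]'>/dev/null && F
```

```text
push y 17.6 F [-0.4 -1.1  0.2] t 6.67
```

```bash
sed -i 's/not 1.2<-b\[1\]\[1\]<9/-b[1][1]>9/' g.py
P(){ python3 g.py push; }; F(){ python3 g.py free; }
python3 -m inch '[{"xyz":[0,2,0],"rot":[0,0,0]},{"xyz":[0,2,0],"rot":[0,0,0]},{"xyz":[0,2,0],"rot":[0,0,0]}]'>/dev/null && F &&
python3 -m inch '[{"xyz":[0,-2,0],"rot":[0,0,0]},{"xyz":[0,-4.5,0],"rot":[0,0,0]}]' >/dev/null && P &&
python3 -m inch '[{"xyz":[0,2,0],"rot":[0,0,0]},{"xyz":[0,2,0],"rot":[0,0,0]},{"xyz":[0,2,0],"rot":[0,0,0]}]'>/dev/null && F
```

```text
free [ 0.3  0.1 -0.5] diff 19.5False
```

```bash
sed -i 's/sys.exit(/sys.exit(int(/; s/>9)/>9))/; s/d>25)/d>25))/' g.py; sed -i 's/print(.free.*; sys.exit(d>25))/print("free",b[1],"diff",round(d,1)); sys.exit(int(d>25))/' g.py; tail -5 g.py
python3 - <<'E'
from h import *
a=cv2.imread('pics/w3.png')[280:440,200:440]; b=ctrl.get_image('wrist')[280:440,200:440,::-1]; c=ctrl.get_image('top')[150:290,270:390,::-1]
cv2.imwrite('pics/c4.png',np.hstack([cv2.resize(np.vstack([a,b]),(400,533)),cv2.resize(c,(400,533))]))
E
```

```text
if sys.argv[1]=='push':
    print('push y',b[0][1],'F',b[1],'t',b[2]); sys.exit(int(-b[1][1]>9))
ref=cv2.imread('pics/w3.png')[328:374,288:360].astype(int)
im=ctrl.get_image('wrist')[:,:,::-1][328:374,288:360].astype(int)
d=abs(im-ref).mean(); print('free',b[1],'diff',round(d,1)); sys.exit(int(d>25))
```

View pics/c4.png

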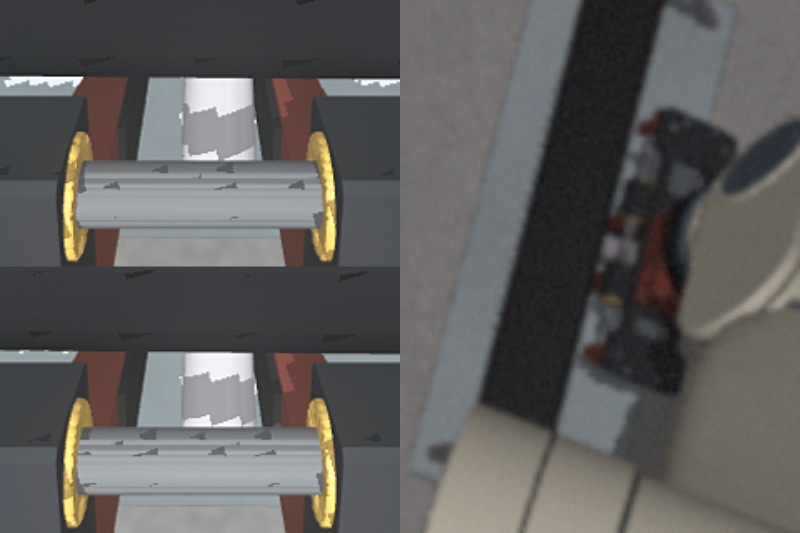

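The handle is still up and unchanged; the difference is only shadow. I'll continue.

```bash
sed -i 's/d>25/d>32/' g.py
P(){ python3 g.py push; }; F(){ python3 g.py free; }
python3 -m inch '[{"xyz":[0,-2,0],"rot":[0,0,0]},{"xyz":[0,-4.5,0],"rot":[0,0,0]}]' >/dev/null && P &&
python3 -m inch '[{"xyz":[0,2,0],"rot":[0,0,0]},{"xyz":[0,2,0],"rot":[0,0,0]},{"xyz":[0,2,0],"rot":[0,0,0]}]'>/dev/null && F &&
python3 -m inch '[{"xyz":[0,-2,0],"rot":[0,0,0]},{"xyz":[0,-4.5,0],"rot":[0,0,0]}]' >/dev/null && P &&
python3 -m inch '[{"xyz":[0,2,0],"rot":[0,0,0]},{"xyz":[0,2,0],"rot":[0,0,0]},{"xyz":[0,2,0],"rot":[0,0,0]}]'>/dev/null && F
```

```text
push y 19.6 F [-0.2 -2.7  0.1] t 7.23
free [-0.9  0.1 -0.1] diff 15.6
push y 22.2 F [ 0.7 -2.4 -1.2] t 7.7
free [ 0.4  0.2 -0.1] diff 35.1
```

```bash
python3 -m inch '[{"xyz":[0,-2,0],"rot":[0,0,0]},{"xyz":[0,-3.5,0],"rot":[0,0,0]}]' >/dev/null && python3 g.py push
python3 -m inch '[{"xyz":[0,2,0],"rot":[0,0,0]},{"xyz":[0,2,0],"rot":[0,0,0]},{"xyz":[0,2,0],"rot":[0,0,0]}]'>/dev/null ; python3 g.py free
python3 - <<'E'
from h import *
b=ctrl.get_image('wrist')[200:480,120:520,::-1]
cv2.imwrite('pics/c5.png',cv2.resize(b,(800,560)))
E
```

```text
push y 24.0 F [ 1.1 -2.6 -0.2] t 8.17
free [0.5 0.2 0.2] diff 35.4
```

View pics/c5.png

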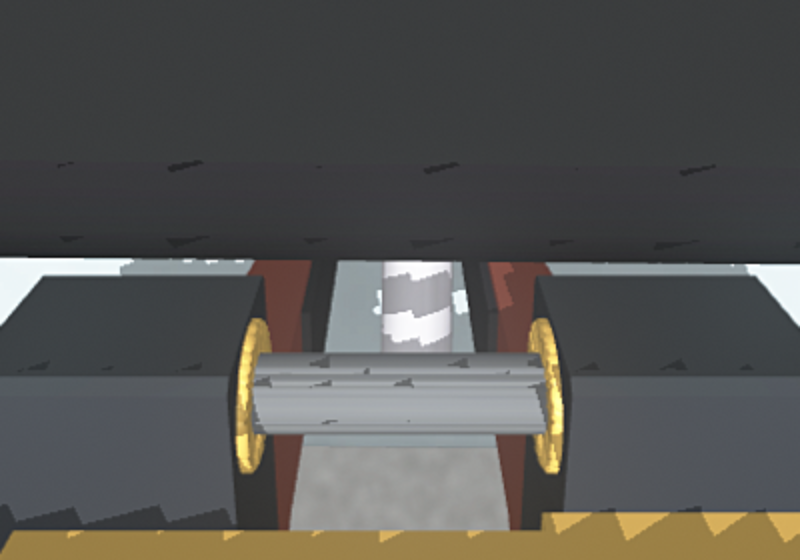

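The grip now looks about 35 px wide against 43 px before, so it is further from the camera and has probably dropped. I'll test whether the bolt is stopped with gentle pushes both ways.

```bash
for k in 1;do python3 -m inch '[{"xyz":[0,-2,0],"rot":[0,0,0]},{"xyz":[0,-2,0],"rot":[0,0,0]}]' >/dev/null; python3 g.py push; done
python3 -m inch '[{"xyz":[0,-1,0],"rot":[0,0,0]},{"xyz":[0,-1,0],"rot":[0,0,0]}]' >/dev/null; python3 g.py push && python3 -m inch '[{"xyz":[0,-1,0],"rot":[0,0,0]},{"xyz":[0,-1,0],"rot":[0,0,0]}]' >/dev/null; python3 g.py push && python3 -m inch '[{"xyz":[0,-1,0],"rot":[0,0,0]},{"xyz":[0,-1,0],"rot":[0,0,0]}]' >/dev/null; python3 g.py push
```

```text
push y 24.2 F [ 0.7 -0.5  0.1] t 8.68
push y 24.9 F [ 0.1 -1.7 -0.5] t 8.85
push y 26.0 F [ 0.6 -1.5 -0.3] t 9.02
push y 27.1 F [ 1.4 -1.4  0.6] t 9.18
```

```bash
python3 -m inch '[{"xyz":[0,-1,0],"rot":[0,0,0]},{"xyz":[0,-1,0],"rot":[0,0,0]}]' >/dev/null; python3 g.py push; python3 g.py free;  python3 -m inch '[{"xyz":[0,-1,0],"rot":[0,0,0]},{"xyz":[0,-1,0],"rot":[0,0,0]}]' >/dev/null; python3 g.py push && python3 -m inch '[{"xyz":[0,-1,0],"rot":[0,0,0]},{"xyz":[0,-1,0],"rot":[0,0,0]}]' >/dev/null; python3 g.py push
python3 g.py free
python3 - <<'E'
from h import *
im=ctrl.get_image('wrist')[:,:,::-1]
cv2.imwrite('pics/w6.png',im)
for r in (333,340,348,356): print(r,im[r,286:362:2].mean(1).astype(int))
o=cv2.imread('pics/w3.png'); print(o[340,286:362:2].mean(1).astype(int))
E
```

```text
push y 27.7 F [ 1.2 -2.6 -0.4] t 9.35
free [ 1.2 -2.6 -0.4] diff 34.1
push y 27.9 F [ 2.1 -5.7 -1.2] t 9.57
push y 28.0 F [ 1.8 -7.5 -0.9] t 9.73
free [ 1.8 -7.5 -0.9] diff 32.6
333 [ 49 100 158 155 155 156 155 154 154 154 156 157 157 156 158 140 206 224
 233 243 247 249 250 252 252 252 252 250 246 241 237 227 200  47  57  56
  54  65]
340 [ 50 167 156 156 156 156 156 156 156 156 157 157 156 157 159 135 151 153
 177 179 167 172 179 181 181 179 179 201 160 162 165 161 154  93  57  59
  58  57]
348 [142 159 158 158 158 159 157 157 156 156 153 182 242 240 245 149 152 158
 164 169 173 177 180 181 181 180 180 175 168 165 166 160 147 253  44  59
  58  59]
356 [163 158 158 159 159 158 159 159 157 157 157 174 171 152 156 157 226 237
 155 170 172 173 169 165 255 255 255 159 166 159 153 226 178 157 116  58
  60  60]
[ 49 163 152 152 153 154 154 154 154 154 154 152 154 203 212 223 229 235
 237 239 239 239 239 239 238 240 237 232 227 223 218 204 191  74  54  57
  54  56]
```

The bolt is firmly stopped at y≈28 (force rises with no motion), so it is in the notch. I'll centre, open, retreat, and look at whether it is fully down.

```bash
python3 -m inch '[{"xyz":[0,3,0],"rot":[0,0,0]},{"xyz":[0,5,0],"rot":[0,0,0]},{"xyz":[0,5,0],"rot":[0,0,0]}]' >/dev/null; python3 g.py free
python3 -m inch '[{"xyz":[0,0,0],"rot":[0,0,0]},{"xyz":[0,0,0],"rot":[0,0,0]},{"xyz":[0,0,0],"rot":[0,0,0]},{"xyz":[0,0,0],"rot":[0,0,0]}]' 100 | grep width
python3 -m inch '[{"xyz":[-3,0,-30],"rot":[0,0.06,0]},{"xyz":[-6,0,-60],"rot":[0,0.12,0]},{"xyz":[-10,0,-90],"rot":[0,0.17,0]},{"xyz":[-10,0,-110],"rot":[0,0.17,0]},{"xyz":[-10,0,-110],"rot":[0,0.17,0]}]'
python3 - <<'E'
from h import *
cv2.imwrite('pics/w7.png',ctrl.get_image('wrist')[:,:,::-1])
m=ctrl.camera_model('wrist'); p=np.load('p.npy'); B=R.from_euler('z',p[2])
for ang in(0,20,37):
  a=np.radians(10-ang)
  print(ang,proj(m,B.apply([[8-r*np.cos(a),20,128-r*np.sin(a)] for r in(15,39,67)])+[p[0],p[1],0]).round(0).tolist())
E
```

```text
free [ 0.2 -0.1  0.1] diff 33.2
width: 50.9
t: 10.88
ee_pos: [514.9, -75.5, 212.7]
orientation: [-2.115, -1.606, -0.727]
ft_force: [0.1, 0.5, -0.1]
width: 53.3
grasp_force: 0.0
0 [[324.0, 225.0], [324.0, 257.0], [324.0, 296.0]]
20 [[324.0, 222.0], [325.0, 251.0], [325.0, 288.0]]
37 [[324.0, 218.0], [325.0, 240.0], [325.0, 270.0]]
```

View pics/w7.png

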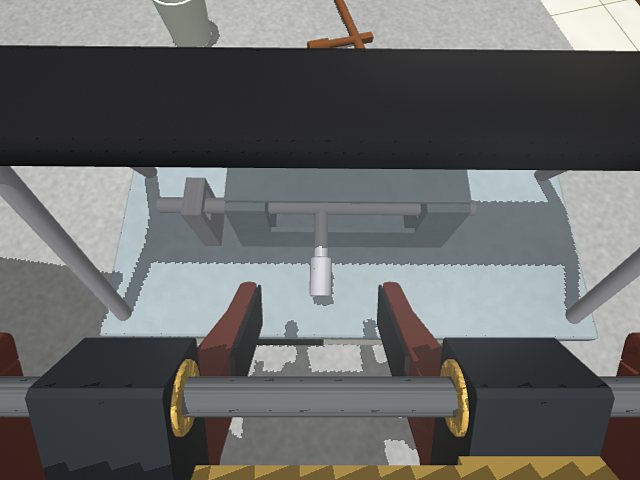

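The grip spans rows 250–297 at column 321, matching a fully hanging handle (end predicted at row 296; 270 if still raised). The bolt runs through the staple at (197,205) and the robot is clear, so I'll hand in.

```bash
python3 -c "
from workcell import ctrl
print(ctrl.close_job())"
```

```text
the job is handed in; nothing more can be done
None
```

The medicine box is locked and handed in: the bolt runs through the staple, its handle hangs fully down in the lock notch, and the gripper has let go and is clear. I tested the stop towards the staple by pushing, but not the other way. It took about 11 s of the 72 s, and the highest wrist force I read was about 9 N.

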